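# Take apart the smallware stack at the griddle station

## Robot

A 6-joint arm with a two-finger parallel gripper is mounted at the origin on the work surface. World frame = base frame: x ahead of the robot, y to its left, z up, the work surface at z = 0. Lengths are in m, angles in rad, forces in N, time in s.
With the tool pointing down it reaches from about 0.25 to 0.8 m from the base axis. Payload 3.9 kg.
Tool frame: the origin (TCP) lies midway between the tips of the shut fingers; the grasp point (between the pads) lies 19 mm behind it (bot.hold_point_z is the distance from the TCP to the grasp point, in m); z points along the fingers, y is the line along which they close (so a half turn about z gives the same grasp; the last joint's range is limited). The gripper opens to 85 mm and grips with 20 to 120 N. Pads are 22 mm wide; open, the fingers measure 114 mm over their backs; the gripper's body (76 mm by 85 mm) begins 54 mm behind the grasp point. The pads swing forward as they close: fully open they stand 13 mm farther back than shut.
Start: joints at [-1.207, 0.26, -0.138, 1.173, 0, 1.571], TCP at [0.187, -0.491, 0.231] pointing down, gripper open.
Joint ranges: [-2.78, 2.78], [-0.83, 1.72], [-1.28, 1.37], [-1.9, 2.12], [-1.57, 1.48], [-3.14, 3.14]. Speed limits (rad/s): [2.57, 2.57, 3.14, 3.14, 3.14, 3.14].

## Interface

Orientations are given as a unit quaternion [x, y, z, w].
In Python, from rig import bot, imaging gives the robot as it stands.
- The arm moves only by the tool servo_tool, never from a script. Its argument "moves" is a list of rows, each a list of 5 numbers: the shift along the tool's x, y, z in units of 60 mm (1.0 is 60 mm), then the turn about the tool's z in units of 8 degrees (1.0 is 8 degrees), then the opening, from 0 (shut) to 1 (fully open). A call has 1 to 12 rows; each row is the pose to reach, as a shift and turn from the pose commanded when the call began, along the tool's axes at that moment; what a row does not reach only later rows make up. A row lasts 1/8 s, in which the tool goes at most 62.5 mm and 10.7 degrees, less where a joint would pass 70% of its speed; a pose out of reach is approached as far as the arm can. A call with a gripper value outside its range is refused whole. The fingers move at their own pace and stop on an object; "squeeze" is the grip in N (left out, the last holds). Time passes only in rows, so rows that repeat a pose let the fingers close. It gives the time, the measured TCP pose, the force, the opening and the grip force at its end, in the units of the state.
- bot.get_state(): the state, without advancing time (a new reading comes with each control period).
- imaging.get_image(name): name is "scene" or "side" or "wrist"; returns a dict with "color" (384x512x3 uint8, red, green, blue), "vfov" (degrees; the focal length in pixels is half the picture's height over the tangent of half this angle, whatever the lens; pixels are square), "cx", "cy" (the principal point, pixels), "k1" (the pictures are not rectified: a ray, as slopes to the right and down, at radius r is drawn at 1 + k1 r^2 times it, then the intrinsics apply), "R" (3x3) and "t" (3): a world point X has camera coordinates R X + t; the wrist camera has in their place "tool_from_camera" (4x4, takes a point from camera to tool coordinates, whose origin is the TCP and whose axes are the flange's). Camera axes: x right, y down, z forward; pixel columns grow to the right and rows downward; lengths in m; the calibration is good to about 2 mm. A picture is of the moment at which its call begins: read the wrist's pose just before it. There is no depth.
- bot.finish_job(): hands the job in; it is judged then, once.
The state is a dict: "time_s": time; "joints": joint angles; "joint_vel": joint speeds; "tau": joint torques, N m; "position": TCP position; "eef_rot": TCP orientation; "ft_force": force on the tool from outside, world axes, zero at the start; "wrist_torque": the same for the moment, N m; "width": opening from 0.0 (shut) to 1.0 (fully open); "finger_force": force on a finger pad.
Only numpy, scipy, OpenCV 4.12 (cv2) and the standard library are available. Lean on these libraries where they do the work, as an engineer would, in place of code of your own. Each camera call takes 0.05 s, during which the arm holds its last target. There are 200 camera calls.

## Task

The clean smallware has been left in one stack. Take it apart from the top down, one piece at a time, and set each piece down gently (not dropped), upright and centred on its own place before you go on to the next: the creamer on the saucer, the egg ring on the round griddle plate, the square tin on the cork trivet, and the butter dish on the oblong wooden board with its long sides along the board's. Keep the creamer upright on the way, and leave the pinch bowl and the pancake turner where they lie.

Things in the scene. Friction and masses are not known exactly. Their poses are not given: they have to be found in the camera images.
- creamer: small white ceramic creamer (jug), round, 44 mm diameter, 60 mm tall, open top, with a loop handle to its own -x (reaching 39 mm from the axis, 22 to 53 mm up) and a small spout lip to +x; about 0.12 kg. At the start it is the top of the stack: it stands on the square tin, inside the egg ring, and its handle overhangs the ring. Origin: centre of its underside, z up.
- ring: stainless steel egg ring, plain round band, 62 mm outside and 55 mm inside diameter, 16 mm high, open above and below, about 0.06 kg. At the start it lies flat on the square tin, around the foot of the creamer. Origin: on its axis at its lower edge, z up.
- tin: closed square steel seasoning tin with flat lid, 62 x 62 mm, 32 mm high, about 0.15 kg. At the start it stands on the butter dish, under the ring and the creamer. Origin: centre of its underside, x and y square to its sides.
- dish: lidded white ceramic butter dish, oblong: cover 112 mm (its x) by 64 mm (its y), flat on top, 34 mm high in all; a base flange 118 x 70 mm, 6 mm thick, runs round the foot. About 0.4 kg. Bottom of the stack, standing on the worktop (z = 0). Origin: centre of its underside.
- saucer: white ceramic saucer, 112 mm across, fixed; flat well of about 34 mm radius whose floor is 6 mm above its underside, rim rising to 12 mm. The creamer's place. Origin: centre of its underside, on the worktop.
- griddle: round steel griddle plate, 132 mm diameter, flat top 14 mm above its underside, with two small loop ears at its own +y and -y reaching 82 mm from the centre; fixed. The egg ring's place. Origin: centre of its underside, on the worktop.
- trivet: square cork trivet, 96 x 96 mm, 8 mm thick, flat, fixed. The square tin's place. Origin: centre of its underside, on the worktop.
- board: oblong wooden board, 146 mm (its x) by 92 mm (its y), 12 mm thick, flat, fixed. The butter dish's place. Origin: centre of its underside, on the worktop.
- pinch_bowl: bystander: glass pinch bowl, 60 mm across, 28 mm high, loose on the worktop; leave it alone. Origin: centre of its underside.
- turner: bystander: teal silicone pancake turner, 260 mm long, lying on the worktop beyond the work; leave it alone. Its length lies along its x, handle to -x.
Mind the look-alikes: they are no part of the job. There is more than one size of the ring; the one meant has the size given above.

How it is judged:
On the way, in this order (a step that is already met when the one before it is completed fails the run):
1. the creamer on the saucer, released (horizontal distance between creamer and saucer below 0.012 m and z of creamer in the frame of saucer between 0.003 and 0.009 m and angle between creamer's own z axis and vertical below 0.12 rad and linear speed of creamer below 0.03 m/s and contact force between creamer and the fingers below 0.1 N), for 0.2 s.
2. the egg ring on the griddle plate, released (horizontal distance between ring and griddle below 0.015 m and z of ring in the frame of griddle between 0.011 and 0.017 m and angle between ring's own z axis and vertical below 0.12 rad and linear speed of ring below 0.03 m/s and contact force between ring and the fingers below 0.1 N), for 0.2 s.
3. the square tin on the cork trivet, released (horizontal distance between tin and trivet below 0.015 m and z of tin in the frame of trivet between 0.005 and 0.011 m and angle between tin's own z axis and vertical below 0.12 rad and linear speed of tin below 0.03 m/s and contact force between tin and the fingers below 0.1 N), for 0.2 s.
4. the butter dish on the board, released (horizontal distance between dish and board below 0.015 m and z of dish in the frame of board between 0.009 and 0.015 m and angle between dish's own z axis and vertical below 0.12 rad and linear speed of dish below 0.03 m/s and contact force between dish and the fingers below 0.1 N and angle between the x axis of dish and the x axis of board, either way round below 0.26 rad), for 0.2 s.
At the end, for the whole second after the job is handed in: Creamer in the saucer within 12 mm of centre; egg ring on the griddle plate, tin on the trivet, butter dish on the board, each within 15 mm of centre; dish along the board within 15 degrees; all upright within 7 degrees, released, at rest (all of step 1 and all of step 2 and all of step 3 and all of step 4); the robot touches nothing.
It fails at once if a piece is dropped or knocked: moves faster than 0.65 m/s while no finger touches it (a fall of about 20 mm) ((linear speed of creamer above 0.65 m/s and contact force between creamer and the fingers below 0.05 N) or (linear speed of ring above 0.65 m/s and contact force between ring and the fingers below 0.05 N) or (linear speed of tin above 0.65 m/s and contact force between tin and the fingers below 0.05 N) or (linear speed of dish above 0.65 m/s and contact force between dish and the fingers below 0.05 N)).
It fails at once if the creamer is tipped by more than 35 degrees (angle between creamer's own z axis and vertical above 0.61 rad).
It fails at once if the pinch bowl or the turner is shifted by more than 20 mm (distance of any of pinch_bowl, turner from where it was at the start of the episode above 0.02 m).
It also fails if it takes over 118 s, if anything falls off the work surface, if the arm or the gripper's body presses on something with over 40 N, if the wrist force passes 120 N, or if a joint passes its speed limit or range.

## Working session

There is one attempt and no reset: what is moved stays moved. The work goes in short steps, Python scripts to look and compute and a tool call to move; the robot and the scene stay as the last step left them, time stands still between calls to the robot, and variables do not carry over. Pictures are saved under pics/ and viewed, at most 14 in all, crops included, and the job is handed in when it is done.

Besides the shell and the picture viewer there is one more tool, called in YAML: its name, and indented under it one key for each argument. servo_tool: Moves the arm, as the interface text tells. Its arguments: {"type":"object","properties":{"moves":{"type":"array"},"squeeze":{"type":"number"}},"required":["moves"]}

```bash
mkdir -p pics; ls; cat > h.py <<'E'
import numpy as np, cv2, pickle
from rig import bot, imaging
def snap(n,f):
    s=bot.get_state(); d=imaging.get_image(n); d['state']=s
    cv2.imwrite(f'pics/{f}.png',d['color'][:,:,::-1]); pickle.dump(d,open(f'pics/{f}.pkl','wb')); return d
E
python3 - <<'E'
from h import *
for n in('scene','side','wrist'):
    d=snap(n,n+'0'); print({k:v for k,v in d.items() if k not in('color','state')})
print(d['state'])
a=[cv2.imread(f'pics/{n}0.png') for n in('scene','side')]
E
```

```text
pics
{'vfov': 57.995314128648324, 'cx': 256.84649899974045, 'cy': 190.25496572466443, 'k1': -0.023764160064296963, 'R': array([[-0.06569229,  0.99780624,  0.00819918],
       [ 0.7178775 ,  0.05296669, -0.69415158],
       [-0.69306306, -0.0397144 , -0.71978216]]), 't': array([ 0.05323325, -0.37189407,  1.28229371])}
{'vfov': 54.12875796232009, 'cx': 261.17011678834325, 'cy': 194.49701674851167, 'k1': -0.1255989482365348, 'R': array([[-0.98693386, -0.16006013,  0.01850157],
       [-0.13356948,  0.74851193, -0.64952989],
       [ 0.09011519, -0.64351429, -0.76011092]]), 't': array([0.5618606, 0.1103261, 1.1340464])}
{'vfov': 59.30832756967442, 'cx': 259.7233708741925, 'cy': 193.238424543121, 'k1': -0.04601991896574221, 'tool_from_camera': array([[ 6.84226503e-04, -9.55363004e-01, -2.95433687e-01,
         7.46196720e-02],
       [ 9.99999581e-01,  8.33341118e-04, -3.78822940e-04,
        -2.46814098e-04],
       [ 6.08110460e-04, -2.95433304e-01,  9.55363173e-01,
        -1.42156392e-01],
       [ 0.00000000e+00,  0.00000000e+00,  0.00000000e+00,
         1.00000000e+00]])}
{'time_s': 0.1, 'joints': array([-1.20700801e+00,  2.60625787e-01, -1.39236710e-01,  1.17270636e+00,
       -7.53355026e-06,  1.57079075e+00]), 'joint_vel': array([ 0.00119264,  0.00031932,  0.00222823,  0.00102828, -0.00202185,
       -0.00046492]), 'tau': array([ 4.57608735e-05, -4.06507659e+01,  2.54527795e+01,  1.01760268e-02,
       -1.44026717e-04,  1.03809168e-05]), 'position': array([ 0.18658368, -0.49006976,  0.2305455 ]), 'eef_rot': array([ 9.83501926e-01,  1.80895482e-01, -1.64021018e-04, -8.70962391e-04]), 'ft_force': array([-0.47600279,  0.2229657 , -0.50092864]), 'wrist_torque': array([ 0.00300226, -0.05042416,  0.03094388]), 'finger_force': 0.0, 'width': 0.999980547178046}
```

View pics/scene0.png

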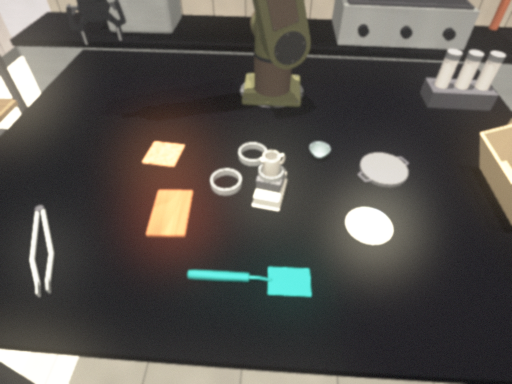

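View pics/side0.png

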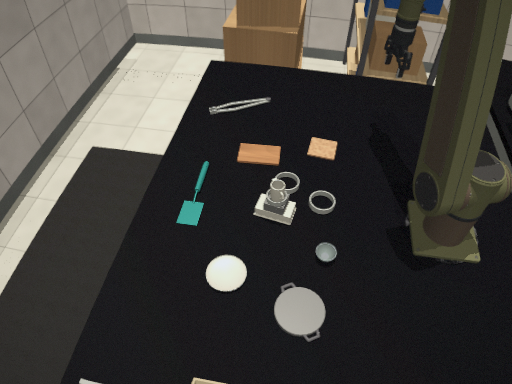

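The scene shows the stack at about (270,180), two loose rings (254,153) and (226,181), the saucer (369,226), griddle (384,169), trivet (164,153), board (170,213), pinch bowl (320,149) and turner (250,278). I'll enlarge both views around these.

```bash
python3 - <<'E'
from h import *
def crop(f,x0,y0,x1,y1,k): return cv2.resize(cv2.imread(f'pics/{f}.png')[y0:y1,x0:x1],None,fx=k,fy=k,interpolation=cv2.INTER_CUBIC)
a=crop('scene0',200,135,300,220,4); b=crop('side0',240,165,340,235,4)
cv2.imwrite('pics/c1.png',np.vstack([a,b])[:600])
a=crop('scene0',340,140,420,250,4); b=crop('side0',195,245,335,345,4)[:,:]
c=crop('scene0',130,130,210,245,4)
h=max(a.shape[0],c.shape[0]); p=lambda i:np.vstack([i,np.zeros((h-i.shape[0],i.shape[1],3),'uint8')])
cv2.imwrite('pics/c2.png',np.hstack([p(a),p(c)]))
E
```

```text
(no output)
```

View pics/c1.png

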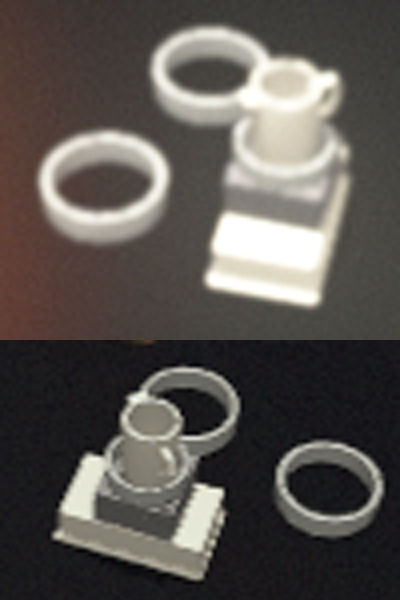

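View pics/c2.png

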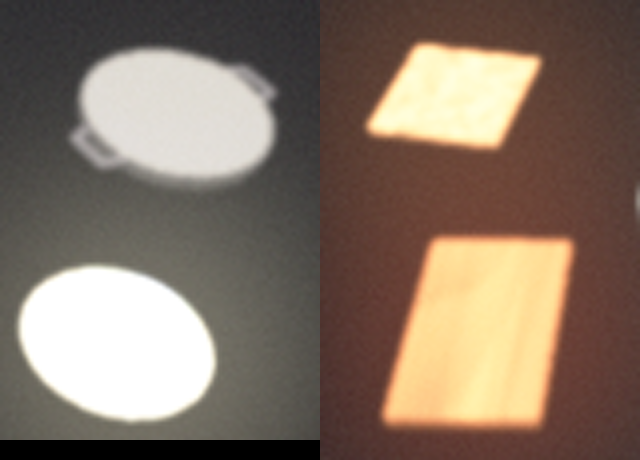

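The crops show the creamer rim centred at scene (271,155), with its handle to the right (+y) and its spout to the left. There are three rings. The two loose ones at (254,153) and (226,181) look larger (≈75 mm). The one around the creamer's foot at (271,172) is the ring in the stack and fits the description. Next I'll compute positions.

```bash
cat >> h.py <<'E'
from scipy.spatial.transform import Rotation as Ro
def cam(d):
    """K, dist, R(world->cam), t"""
    f=192/np.tan(np.radians(d['vfov'])/2); K=np.array([[f,0,d['cx']],[0,f,d['cy']],[0,0,1]])
    if 'R' in d: R,t=d['R'],d['t']
    else:
        s=d['state']; T=np.eye(4); T[:3,:3]=Ro.from_quat(s['eef_rot']).as_matrix(); T[:3,3]=s['position']
        W=np.linalg.inv(T@d['tool_from_camera']); R,t=W[:3,:3],W[:3,3]
    return K,np.array([d['k1'],0,0,0,0.]),R,t
def unproj(d,px,z):
    K,D,R,t=cam(d); px=np.array(px,float).reshape(-1,1,2)
    r=cv2.undistortPoints(px,K,D)[:,0]; r=np.c_[r,np.ones(len(r))]@R; c=-R.T@t
    return c+r*((z-c[2])/r[:,2])[:,None]
def proj(d,X):
    K,D,R,t=cam(d); return cv2.projectPoints(np.array(X,float).reshape(-1,1,3),cv2.Rodrigues(R)[0],t,K,D)[0][:,0]
def load(f): return pickle.load(open(f'pics/{f}.pkl','rb'))
E
python3 - <<'E'
from h import *
np.set_printoptions(precision=4,suppress=True)
s=load('scene0');d=load('side0')
C=lambda o,p:np.array(p)/4.+o
print('griddle',unproj(s,C((340,140),[(177,113),(255,82),(95,148)]),.014),unproj(d,[(300,311)],.014))
print('saucer',unproj(s,C((340,140),[(117,342)]),.010),unproj(d,[(226.3,273)],.010))
q=unproj(s,C((130,130),[(97,43),(221,58),(178,148),(48,132)]),.008);print('trivet',q.mean(0),q,unproj(d,[(323,148.5)],.008))
q=unproj(s,C((130,130),[(112,238),(253,240),(222,426),(65,424)]),.012);print('board',q.mean(0),q,unproj(d,[(259.5,154)],.012))
print('creamer',unproj(s,C((200,135),[(285,80),(330,92),(250,92)]),.126),unproj(d,C((240,165),[(151,420-340)]),.126))
print('rings',unproj(s,C((200,135),[(42,180),(168,180),(152,73),(270,73)]),.012))
print('bowl',unproj(s,[(320,149)],.015), 'dish front',unproj(s,C((200,135),[(208,285),(320,305)]),0))
E
```

```text
griddle [[0.4212 0.3319 0.014 ]
 [0.3834 0.3948 0.014 ]
 [0.4614 0.2688 0.014 ]] [[0.4148 0.3356 0.014 ]]
saucer [[0.6267 0.2586 0.01  ]] [[0.6238 0.2582 0.01  ]]
trivet [ 0.3975 -0.2996  0.008 ] [[ 0.3408 -0.3446  0.008 ]
 [ 0.3519 -0.2465  0.008 ]
 [ 0.4536 -0.2555  0.008 ]
 [ 0.4437 -0.3517  0.008 ]] [[ 0.3904 -0.293   0.008 ]]
board [ 0.6196 -0.2248  0.012 ] [[ 0.5473 -0.2768  0.012 ]
 [ 0.5423 -0.1844  0.012 ]
 [ 0.6917 -0.1735  0.012 ]
 [ 0.697  -0.2646  0.012 ]] [[ 0.6109 -0.2184  0.012 ]]
creamer [[ 0.5211  0.0145  0.126 ]
 [ 0.5301  0.0416  0.126 ]
 [ 0.5337 -0.0058  0.126 ]] [[0.5206 0.0186 0.126 ]]
rings [[ 0.5019 -0.1454  0.012 ]
 [ 0.4957 -0.0609  0.012 ]
 [ 0.3855 -0.0831  0.012 ]
 [ 0.379   0.0027  0.012 ]]
bowl [[0.3513 0.1566 0.015 ]] dish front [[ 0.5769 -0.0278  0.    ]
 [ 0.5885  0.0439  0.    ]]
```

Now I'll move over the stack for a close look, turning so the fingers close across the handle direction.

servo_tool:
  moves:
    - [8.19,-5.92,-0.33,-7.4,1]
    - [8.19,-5.92,-0.33,-7.4,1]
    - [8.19,-5.92,-0.33,-7.4,1]
    - [8.19,-5.92,-0.33,-7.4,1]
    - [8.19,-5.92,-0.33,-7.4,1]
    - [8.19,-5.92,-0.33,-7.4,1]
    - [8.19,-5.92,-0.33,-7.4,1]
    - [8.19,-5.92,-0.33,-7.4,1]
    - [8.19,-5.92,-0.33,-7.4,1]
    - [8.19,-5.92,-0.33,-7.4,1]
    - [8.19,-5.92,-0.33,-7.4,1]
    - [8.19,-5.92,-0.33,-7.4,1]

```text
time_s: 1.65
position: [0.5189, 0.0159, 0.2506]
eef_rot: [0.766, 0.643, -0.001, -0.0]
ft_force: [-1.1, 0.1, -0.6]
width: 1.003
finger_force: 0.0
```

```bash
python3 - <<'E'
from h import *
d=snap('wrist','w1');print(d['state']['joints'],d['state']['position'],d['state']['eef_rot'],d['state']['time_s'])
cv2.imwrite('pics/w1b.png',cv2.resize(d['color'][:,:,::-1],None,fx=1.5,fy=1.5,interpolation=cv2.INTER_CUBIC))
E
```

```text
[ 3.10119173e-02  2.43786898e-01 -1.09614918e-01  1.21901573e+00
 -5.02184930e-04  1.77521850e+00] [0.51894045 0.01593752 0.25063348] [ 7.65683096e-01  6.43217441e-01 -7.92005637e-04 -3.04728750e-04] 1.65
```

View pics/w1b.png

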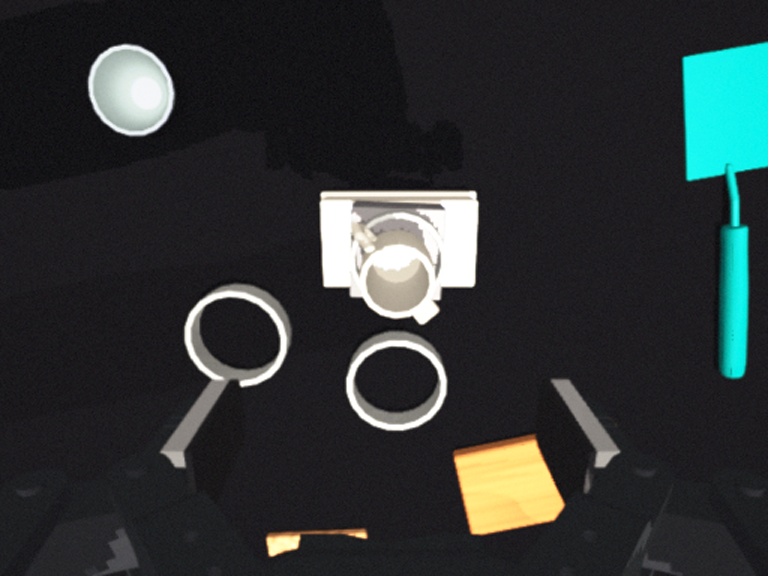

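The wrist view shows the following (1.5x pixels):
- **Creamer:** rim centred at (398,281), handle up-left at (358,232), spout at (426,311).
- **Dish:** cover corners about (322,200), (477,198), (476,287), (323,287).
- **Look-alike rings:** at (238,335) and (397,380), both larger than the one under the creamer.

```bash
python3 - <<'E'
from h import *
np.set_printoptions(precision=4,suppress=True)
d=load('w1'); p=lambda *q:np.array(q)/1.5-0.17
q=unproj(d,p((357,282),(438,282),(397,242),(397,318),(426,312),(365,240)),.126);print('creamer',q[:4].mean(0),q)
q=unproj(d,p((357,230)),.105);print('handle',q)
q=unproj(d,p((321,200),(477,198),(476,287),(323,287)),.034);print('dish',q.mean(0),q)
q=unproj(d,p((186,335),(291,335),(347,380),(447,380)),.014);print('rings',q)
E
```

```text
creamer [0.5215 0.0132 0.126 ] [[ 0.4997  0.0167  0.126 ]
 [ 0.5436  0.009   0.126 ]
 [ 0.5251  0.0349  0.126 ]
 [ 0.5178 -0.0079  0.126 ]
 [ 0.5344 -0.0071  0.126 ]
 [ 0.5084  0.039   0.126 ]]
handle [[0.5032 0.0415 0.105 ]]
dish [0.5244 0.0141 0.034 ] [[ 0.4753  0.0548  0.034 ]
 [ 0.5838  0.0373  0.034 ]
 [ 0.5751 -0.0277  0.034 ]
 [ 0.4632 -0.0082  0.034 ]]
rings [[ 0.3407 -0.0344  0.014 ]
 [ 0.4254 -0.0489  0.014 ]
 [ 0.4621 -0.0961  0.014 ]
 [ 0.5439 -0.1104  0.014 ]]
```

servo_tool:
  moves:
    - [-0.03,0.05,0,-1.3,1]
    - [-0.03,0.05,0,-2.6,1]
    - [-0.03,0.05,0,-3.9,1]
    - [-0.03,0.05,0,-5.4,1]
    - [-0.03,0.05,0.8,-5.4,1]
    - [-0.03,0.05,1.6,-5.4,1]
    - [-0.03,0.05,2.2,-5.4,1]
    - [-0.03,0.05,2.6,-5.4,1]
    - [-0.03,0.05,2.74,-5.4,1]
    - [-0.03,0.05,2.74,-5.4,1]
  squeeze: 25

```text
time_s: 2.95
position: [0.5219, 0.0131, 0.0869]
eef_rot: [0.476, 0.879, -0.0, -0.0]
ft_force: [0.3, 0.0, 0.0]
width: 0.997
finger_force: 0.0
```

```bash
python3 - <<'E'
from h import *
d=snap('wrist','w2')
cv2.imwrite('pics/w2b.png',cv2.resize(d['color'][:,:,::-1],None,fx=1.5,fy=1.5,interpolation=cv2.INTER_CUBIC))
E
```

```text
(no output)
```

View pics/w2b.png

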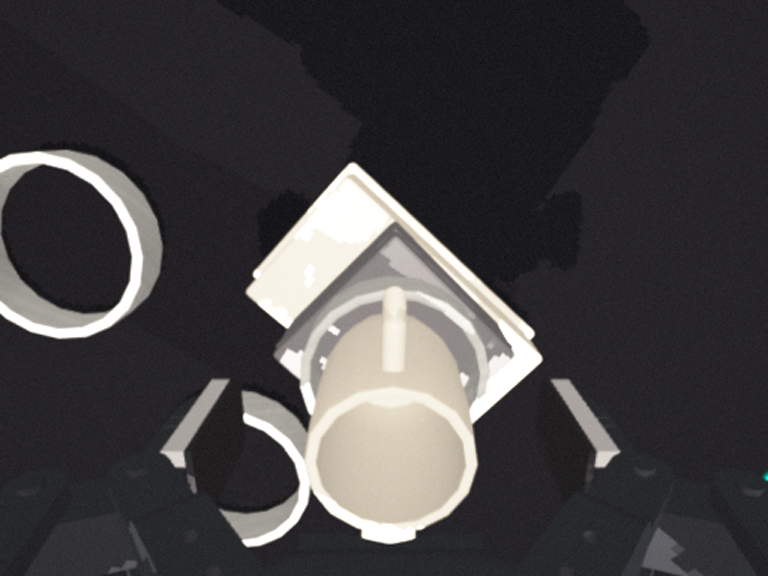

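The creamer is centred between the pads (column ~390) and the handle points away from both fingers. Closing and lifting slightly.

servo_tool:
  moves:
    - [0,0,0,0,0.7]
    - [0,0,0,0,0.45]
    - [0,0,0,0,0.3]
    - [0,0,0,0,0.3]
    - [0,0,0,0,0.3]
    - [0,0,0,0,0.3]
    - [0,0,-0.1,0,0.3]
    - [0,0,-0.3,0,0.3]
    - [0,0,-0.6,0,0.3]
    - [0,0,-0.9,0,0.3]
    - [0,0,-1.0,0,0.3]
    - [0,0,-1.0,0,0.3]
  squeeze: 25

```text
time_s: 4.5
position: [0.5226, 0.0139, 0.1471]
eef_rot: [0.475, 0.88, 0.0, 0.0]
ft_force: [0.2, -0.4, -0.9]
width: 0.504
finger_force: 25.7
```

servo_tool:
  moves:
    - [0.1,0.3,-0.2,0,0.3]
    - [0.25,0.75,-0.5,0,0.3]
    - [0.45,1.3,-0.8,0,0.3]
    - [0.62,1.85,-0.83,0,0.3]
    - [0.8,2.4,-0.83,0,0.3]
    - [0.97,2.9,-0.83,0,0.3]
    - [1.1,3.3,-0.83,0,0.3]
    - [1.18,3.53,-0.83,0,0.3]
    - [1.22,3.64,-0.83,0,0.3]
    - [1.22,3.64,-0.83,0,0.3]
    - [1.22,3.64,-0.83,0,0.3]

```text
time_s: 5.88
position: [0.6643, 0.1942, 0.1963]
eef_rot: [0.476, 0.88, -0.0, -0.0]
ft_force: [-0.0, -0.2, -1.1]
width: 0.505
finger_force: 25.8
```

```bash
cat >> h.py <<'E'
def go(x,y,z):
    s=bot.get_state(); R=Ro.from_quat(s['eef_rot']).as_matrix()
    print('tool yaw',np.degrees(np.arctan2(R[1,0],R[0,0])).round(2),'units',(R.T@(np.array([x,y,z])-s['position'])/.06).round(3))
def circ(d,f,z,lo,kind='bright',zz=None):
    """largest bright blobs: centre in world at z"""
    g=cv2.cvtColor(d['color'],cv2.COLOR_RGB2GRAY); m=(g>lo).astype('uint8')
    cs,_=cv2.findContours(m,cv2.RETR_EXTERNAL,cv2.CHAIN_APPROX_NONE)
    for c in sorted(cs,key=cv2.contourArea)[::-1][:4]:
        w=unproj(d,c[:,0],z)[:,:2].astype('float32'); print(c[:,0].mean(0).round(),cv2.contourArea(c),cv2.minEnclosingCircle(w),cv2.minAreaRect(w))
E
python3 - <<'E'
from h import *
d=snap('wrist','w3')
circ(d,'w3',.012,120); go(.625,.2585,.1)
cv2.imwrite('pics/w3b.png',cv2.resize(d['color'][:,:,::-1],None,fx=1.5,fy=1.5,interpolation=cv2.INTER_CUBIC))
E
```

```text
[260. 281.] 12998.0 ((0.7349293231964111, 0.08454721421003342), 0.10812807083129883) ((0.731769323348999, 0.08082738518714905), (0.12778350710868835, 0.2136087417602539), 43.2520751953125)
[261.  91.] 11464.5 ((0.6248583793640137, 0.2547253668308258), 0.05607052519917488) ((0.6249712705612183, 0.2547314465045929), (0.11137789487838745, 0.11089646071195602), 81.61248779296875)
[ 41. 259.] 7185.5 ((0.516281008720398, -0.041794802993535995), 0.11178241670131683) ((0.5111818909645081, -0.047459013760089874), (0.20838923752307892, 0.1230311319231987), 80.16280364990234)
[501. 333.] 1175.0 ((1.029881238937378, 0.19055041670799255), 0.04882780462503433) ((1.0156595706939697, 0.174956277012825), (0.04340691119432449, 0.09744828194379807), 47.635528564453125)
tool yaw 123.21 units [1.256 0.039 1.608]
```

View pics/w3b.png

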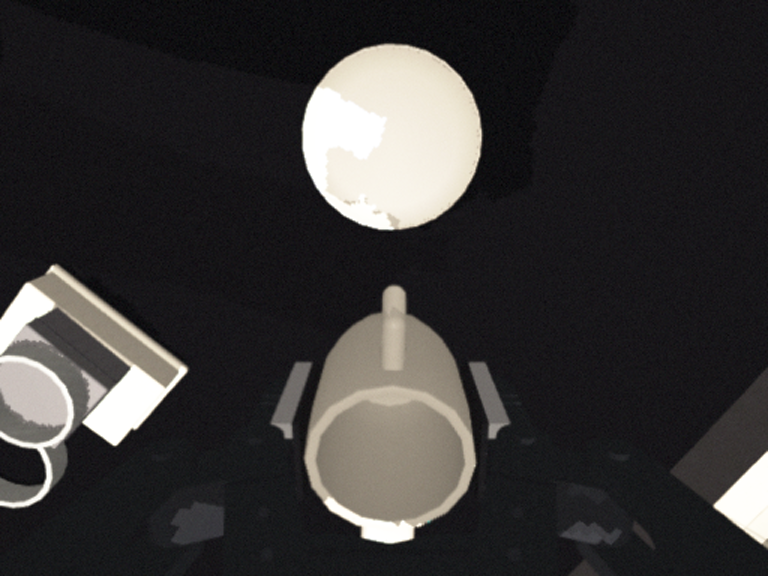

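The saucer is clear at 1.5x (392,136), and the creamer is upright in the grip with its rim at (390,458).

```bash
python3 - <<'E'
from h import *
d=load('w3'); z=d['state']['position'][2]+.039
q=unproj(d,np.array([(306,458),(475,458),(390,389),(390,530)])/1.5-.17,z)[:,:2]
print(q.round(4),q[:2].mean(0),q[2:].mean(0),d['state']['position'])
go(.625,.256,.032)
E
```

```text
[[0.6458 0.1845]
 [0.6797 0.2067]
 [0.6524 0.211 ]
 [0.6744 0.1775]] [0.66271833 0.19556974] [0.66342795 0.19426964] [0.66431226 0.19420051 0.19631346]
tool yaw 123.21 units [1.221 0.017 2.741]
```

servo_tool:
  moves:
    - [0.2,0,0.3,0,0.3]
    - [0.55,0.01,0.7,0,0.3]
    - [0.9,0.02,1.1,0,0.3]
    - [1.15,0.02,1.5,0,0.3]
    - [1.22,0.02,1.9,0,0.3]
    - [1.22,0.02,2.3,0,0.3]
    - [1.22,0.02,2.55,0,0.3]
    - [1.22,0.02,2.7,0,0.3]
    - [1.22,0.02,2.77,0,0.3]
    - [1.22,0.02,2.81,0,0.3]
    - [1.22,0.02,2.82,0,0.3]
    - [1.22,0.02,2.82,0,0.3]

```text
time_s: 7.42
position: [0.6261, 0.2569, 0.0278]
eef_rot: [0.475, 0.88, 0.0, 0.0]
ft_force: [0.5, -0.1, -0.3]
width: 0.506
finger_force: 25.9
```

servo_tool:
  moves:
    - [0,0,0.015,0,0.3]
    - [0,0,0.015,0,0.48]
    - [0,0,0.015,0,0.55]
    - [0,0,0.015,0,0.65]
    - [0,0,0.015,0,0.8]
    - [0,0,0.015,0,1]
    - [0,0,0.015,0,1]
    - [0,0,0.015,0,1]

```text
time_s: 8.43
position: [0.6257, 0.2567, 0.0264]
eef_rot: [0.475, 0.88, -0.0, -0.0]
ft_force: [0.4, 0.7, 0.3]
width: 0.999
finger_force: 0.0
```

```bash
python3 - <<'E'
from h import *
d=snap('wrist','w4'); z=.066
cv2.imwrite('pics/w4b.png',cv2.resize(d['color'][:,:,::-1],None,fx=1.5,fy=1.5,interpolation=cv2.INTER_CUBIC))
go(.5225,.0139,.25)
E
```

```text
tool yaw 123.24 units [-2.442 -3.657 -3.727]
```

View pics/w4b.png

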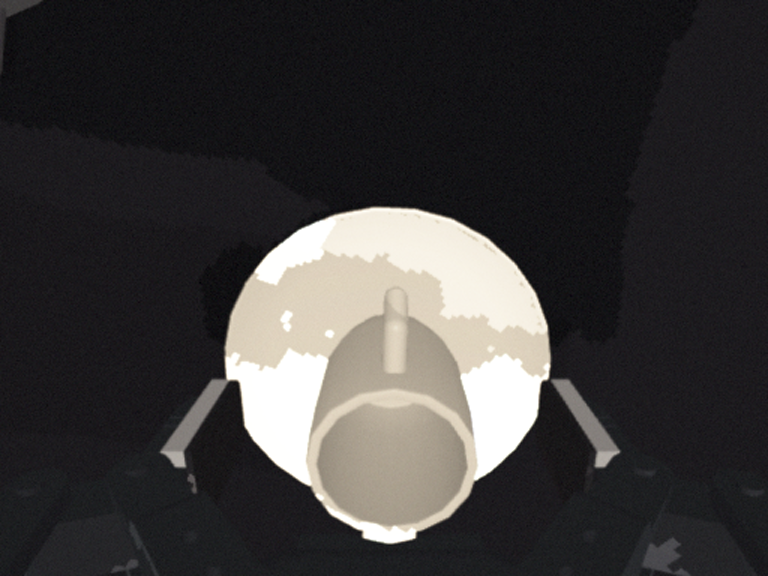

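The creamer stands upright in the saucer well, with its rim at (390,460), and the fingers are clear. Rising and returning over the stack.

servo_tool:
  moves:
    - [0,0,-0.3,0,1]
    - [0,0,-1.0,0,1]
    - [0,0,-1.8,0,1]
    - [-0.2,-0.3,-2.4,0.5,1]
    - [-0.6,-0.9,-2.9,1.6,1]
    - [-1.1,-1.7,-3.2,2.7,1]
    - [-1.6,-2.4,-3.2,3.8,1]
    - [-2.0,-3.0,-3.2,4.8,1]
    - [-2.3,-3.5,-3.2,5.4,1]
    - [-2.44,-3.66,-3.2,5.4,1]
    - [-2.44,-3.66,-3.2,5.4,1]
    - [-2.44,-3.66,-3.2,5.4,1]

```text
time_s: 9.98
position: [0.5231, 0.0147, 0.2187]
eef_rot: [0.765, 0.644, 0.001, 0.0]
ft_force: [-0.6, 0.0, -0.1]
width: 1.0
finger_force: 0.0
```

```bash
python3 - <<'E'
from h import *
d=snap('wrist','w5');print(d['state']['position'])
cv2.imwrite('pics/w5b.png',cv2.resize(d['color'][90:290,150:400,::-1],None,fx=3,fy=3,interpolation=cv2.INTER_CUBIC))
E
```

```text
[0.52312049 0.01473862 0.21873031]
```

View pics/w5b.png

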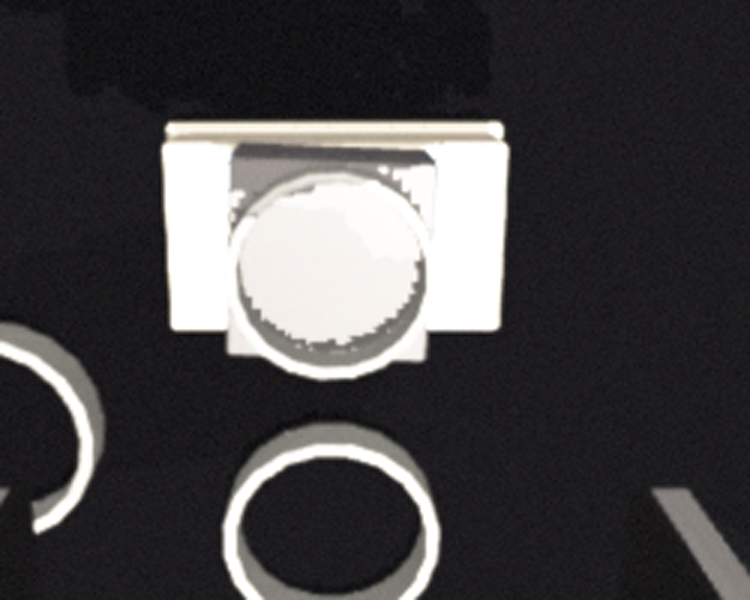

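The ring sits on the tin at crop (330,279), outer edges at columns 229 to 431. The tin top's corners are about (232,163), (437,163), (427,360) and (228,354).

```bash
python3 - <<'E'
from h import *
np.set_printoptions(precision=4,suppress=True)
d=load('w5'); p=lambda *q:np.array(q)/3+np.array([150,90])-.33
q=unproj(d,p((229,278),(431,278),(330,176),(330,381)),.082);print('ring',q.mean(0),q[:2].mean(0),q[2:].mean(0),np.linalg.norm(q[0]-q[1]),np.linalg.norm(q[2]-q[3]))
q=unproj(d,p((232,163),(437,163),(427,360),(228,354)),.066);print('tin',q.mean(0),q)
q=unproj(d,p((163,143),(508,143),(499,330),(171,330)),.034);print('dish',q.mean(0),q)
go(.5215,.0135,.07)
E
```

```text
ring [0.5221 0.0134 0.082 ] [0.5222 0.0139 0.082 ] [0.522  0.0128 0.082 ] 0.057733706169581206 0.060788174838398
tin [0.5226 0.0142 0.066 ] [[ 0.4992  0.0488  0.066 ]
 [ 0.5582  0.0386  0.066 ]
 [ 0.5466 -0.0215  0.066 ]
 [ 0.4862 -0.009   0.066 ]]
dish [0.524  0.0139 0.034 ] [[ 0.4747  0.0546  0.034 ]
 [ 0.5843  0.0356  0.034 ]
 [ 0.5736 -0.027   0.034 ]
 [ 0.4635 -0.0078  0.034 ]]
tool yaw 80.14 units [-0.028 -0.023  2.476]
```

servo_tool:
  moves:
    - [-0.02,-0.01,0.6,0,1]
    - [-0.02,-0.01,1.3,0,1]
    - [-0.02,-0.01,1.9,0,1]
    - [-0.02,-0.01,2.3,0,1]
    - [-0.02,-0.01,2.5,0,1]
    - [-0.02,-0.01,2.54,0,0.9]
    - [-0.02,-0.01,2.54,0,0.8]
    - [-0.02,-0.01,2.54,0,0.7]
    - [-0.02,-0.01,2.54,0,0.6]
    - [-0.02,-0.01,2.54,0,0.6]
    - [-0.02,-0.01,2.54,0,0.6]
    - [-0.02,-0.01,2.54,0,0.6]
  squeeze: 20

```text
time_s: 11.52
position: [0.5226, 0.013, 0.0673]
eef_rot: [0.766, 0.643, 0.001, 0.001]
ft_force: [0.1, 0.6, 5.8]
width: 0.718
finger_force: 21.8
```

servo_tool:
  moves:
    - [0,0,-0.05,0,0.6]
    - [0,0,-0.1,0,0.6]
    - [0,0,-0.2,0,0.6]
    - [0,0,-0.3,0,0.6]
    - [0,0,-0.3,0,0.6]

```text
time_s: 12.15
position: [0.5221, 0.0128, 0.0847]
eef_rot: [0.766, 0.643, 0.001, 0.0]
ft_force: [1.0, -0.8, -0.8]
width: 0.716
finger_force: 21.9
```

```bash
python3 - <<'E'
from h import *
d=snap('wrist','w6');e=snap('side','s6');
a=cv2.resize(d['color'][150:384,100:420,::-1],None,fx=1.5,fy=1.5);b=cv2.resize(e['color'][150:250,230:310,::-1],(281,351),interpolation=cv2.INTER_CUBIC)
cv2.imwrite('pics/w6b.png',np.hstack([a,b]))
E
```

```text
(no output)
```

View pics/w6b.png

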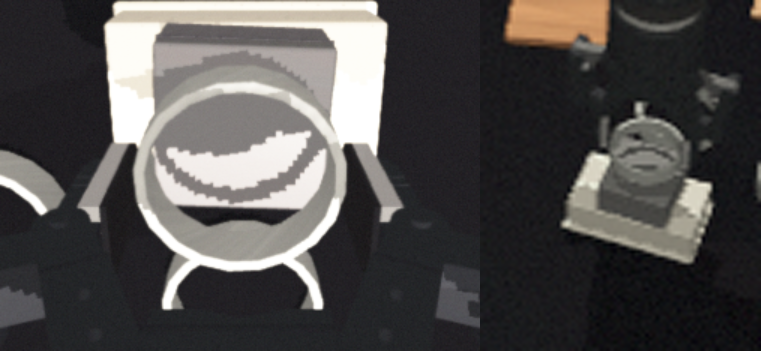

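The ring is held level (ellipse aspect ≈0.89, as expected for a level ring), and the tin stayed put. Carrying it towards the griddle and stopping short to measure.

servo_tool:
  moves:
    - [0,0,-0.3,0,0.6]
    - [0.2,-0.15,-0.8,0,0.6]
    - [0.6,-0.44,-1.2,0,0.6]
    - [1.1,-0.8,-1.3,0,0.6]
    - [1.65,-1.2,-1.3,0,0.6]
    - [2.2,-1.6,-1.3,0,0.6]
    - [2.75,-2.0,-1.3,0,0.6]
    - [3.2,-2.33,-1.3,0,0.6]
    - [3.5,-2.54,-1.3,0,0.6]
    - [3.62,-2.63,-1.3,0,0.6]
    - [3.62,-2.63,-1.3,0,0.6]
    - [3.62,-2.63,-1.3,0,0.6]

```text
time_s: 13.75
position: [0.4039, 0.2533, 0.1619]
eef_rot: [0.766, 0.643, -0.0, 0.0]
ft_force: [0.5, 0.1, -1.3]
width: 0.715
finger_force: 22.1
```

```bash
python3 - <<'E'
from h import *
d=snap('wrist','w7');z=.014
g=cv2.cvtColor(d['color'],cv2.COLOR_RGB2GRAY); p=proj(d,[.418,.333,.014])[0]; print(p,g[int(p[1]),int(p[0])],d['state']['position'],d['state']['finger_force'])
for lo in (60,90,120): circ(d,'',.014,lo);print()
cv2.imwrite('pics/w7b.png',cv2.resize(d['color'][:,:,::-1],None,fx=1.5,fy=1.5))
E
```

```text
[260.86698537  82.31320764] 148 [0.40388617 0.25332446 0.16191148] 22.090142564848065
[258.  82.] 22165.5 ((0.41614627838134766, 0.3294992744922638), 0.08147314190864563) ((0.41548725962638855, 0.32745423913002014), (0.13483275473117828, 0.13094964623451233), 79.27851104736328)
[260. 263.] 15270.5 ((0.38842713832855225, 0.16565671563148499), 0.07532766461372375) ((0.38717541098594666, 0.16596326231956482), (0.14947043359279633, 0.13779474794864655), 82.54954528808594)
[486. 134.] 6641.5 ((0.6224327087402344, 0.25547271966934204), 0.05613858252763748) ((0.5974021553993225, 0.2544858753681183), (0.060497138649225235, 0.11181613057851791), 2.0035502910614014)
[406. 361.] 947.5 ((0.5279162526130676, 0.023819610476493835), 0.03871640935540199) ((0.5227628350257874, 0.023471184074878693), (0.03132154420018196, 0.0743897557258606), 3.8678643703460693)

[252.  76.] 21104.5 ((0.4159137010574341, 0.3284096419811249), 0.08024554699659348) ((0.4165011942386627, 0.3283672332763672), (0.1325959414243698, 0.13069793581962585), 77.43233489990234)
[260. 263.] 15074.5 ((0.38671964406967163, 0.16586598
[... 577 characters left out ...]
6), 0.07298406213521957) ((0.41583433747291565, 0.32777315378189087), (0.1329445093870163, 0.12972155213356018), 78.69972229003906)
[261. 260.] 14148.0 ((0.386626660823822, 0.16522735357284546), 0.07389509677886963) ((0.3865150213241577, 0.1613721400499344), (0.138568714261055, 0.13939978182315826), 14.246212005615234)
[486. 134.] 6556.5 ((0.6210888624191284, 0.2554991543292999), 0.05563480034470558) ((0.5977136492729187, 0.2546258866786957), (0.059839025139808655, 0.11090168356895447), 2.00309157371521)
[161. 291.] 69.0 ((0.28462305665016174, 0.1548003852367401), 0.008050019852817059) ((0.28467515110969543, 0.15479174256324768), (0.01159373763948679, 0.01123976893723011), 80.57176971435547)
```

View pics/w7b.png

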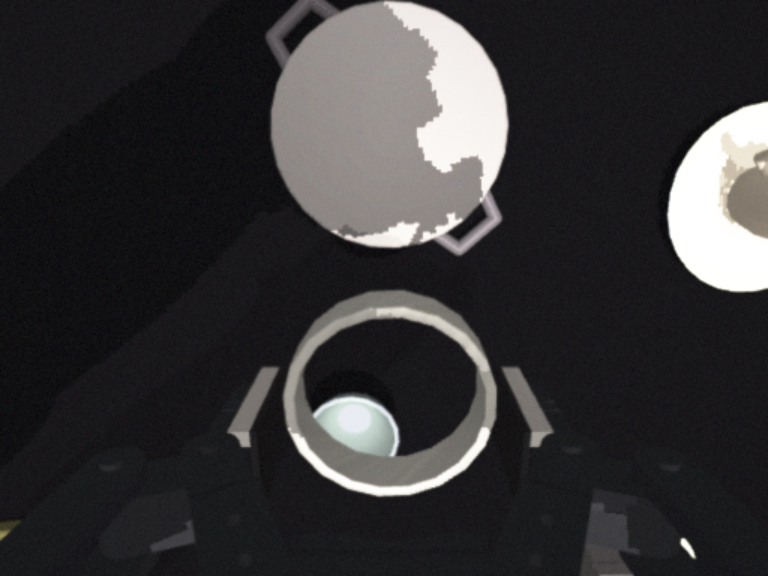

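The griddle disc is centred at 1.5x (390,125). The ring is held level at (390,401). The creamer stands on the saucer.

```bash
python3 - <<'E'
from h import *
d=load('w7'); P=d['state']['position']; R=Ro.from_quat(d['state']['eef_rot']).as_matrix()
q=unproj(d,np.array([(284,400),(497,400),(390,308),(390,496)])/1.5-.17,P[2]+.0147)
print(((q-P)@R).round(4))
go(.4165,.33,.0165)
E
```

```text
[[ 0.0033 -0.0309 -0.0147]
 [ 0.0033  0.0295 -0.0147]
 [ 0.0309 -0.0009 -0.0147]
 [-0.0297 -0.0008 -0.0147]]
tool yaw 79.97 units [ 1.297 -0.017  2.424]
```

servo_tool:
  moves:
    - [0.2,0,0.2,0,0.6]
    - [0.55,0,0.6,0,0.6]
    - [0.9,-0.01,1.0,0,0.6]
    - [1.2,-0.01,1.4,0,0.6]
    - [1.29,-0.01,1.75,0,0.6]
    - [1.29,-0.01,2.05,0,0.6]
    - [1.29,-0.01,2.25,0,0.6]
    - [1.29,-0.01,2.36,0,0.6]
    - [1.29,-0.01,2.4,0,0.6]
    - [1.29,-0.01,2.41,0,0.6]
    - [1.29,-0.01,2.42,0,0.6]
    - [1.29,-0.01,2.42,0,0.6]

```text
time_s: 15.3
position: [0.4167, 0.3305, 0.0172]
eef_rot: [0.766, 0.643, 0.0, 0.0]
ft_force: [0.0, 0.3, 0.0]
width: 0.717
finger_force: 22.1
```

servo_tool:
  moves:
    - [0,0,0.015,0,0.6]
    - [0,0,0.03,0,0.6]
    - [0,0,0.03,0,0.6]

```text
time_s: 15.68
position: [0.4166, 0.3304, 0.0154]
eef_rot: [0.766, 0.643, 0.0, 0.0]
ft_force: [-0.6, -1.9, 4.3]
width: 0.718
finger_force: 22.4
```

Contact (4 N). Releasing.

servo_tool:
  moves:
    - [0,0,0.02,0,0.74]
    - [0,0,0.02,0,0.8]
    - [0,0,0.02,0,0.9]
    - [0,0,0.0,0,1]
    - [0,0,0,0,1]
    - [0,0,-0.3,0,1]
    - [0,0,-0.9,0,1]
    - [-0.5,0,-1.8,0,1]
    - [-1.0,0,-2.3,0,1]
    - [-1.3,0,-2.4,0,1]
    - [-1.3,0,-2.4,0,1]

```text
time_s: 17.05
position: [0.4025, 0.2526, 0.1587]
eef_rot: [0.766, 0.643, -0.0, -0.0]
ft_force: [-0.0, 0.3, -0.5]
width: 1.002
finger_force: 0.0
```

```bash
python3 - <<'E'
from h import *
d=snap('wrist','w8')
cv2.imwrite('pics/w8b.png',cv2.resize(d['color'][:200,100:420,::-1],None,fx=1.5,fy=1.5))
go(.5225,.0137,.2)
E
```

```text
tool yaw 80.0 units [-3.584  2.662 -0.701]
```

View pics/w8b.png

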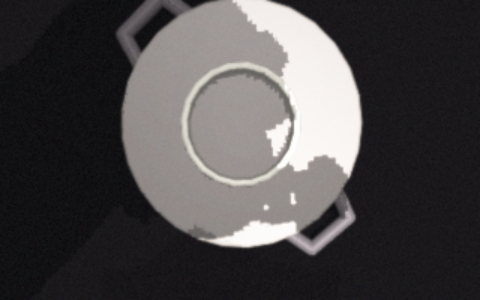

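The ring lies flat and centred on the griddle at (240,124) in the crop. Next is the tin.

servo_tool:
  moves:
    - [-0.9,0.67,0,0,1]
    - [-1.8,1.33,0,0,1]
    - [-2.6,1.93,0,0,1]
    - [-3.3,2.45,0,0,1]
    - [-3.58,2.66,0,0,1]
    - [-3.58,2.66,0.4,0,1]
    - [-3.58,2.66,0.9,0,1]
    - [-3.58,2.66,1.4,0,1]
    - [-3.58,2.66,1.75,0,1]
    - [-3.58,2.66,1.92,0,1]
    - [-3.58,2.66,1.96,0,1]
    - [-3.58,2.66,1.96,0,1]

```text
time_s: 18.6
position: [0.5234, 0.0147, 0.0417]
eef_rot: [0.766, 0.643, 0.0, 0.0]
ft_force: [-0.6, 0.1, 0.7]
width: 0.998
finger_force: 0.0
```

servo_tool:
  moves:
    - [0,0,0,0,0.9]
    - [0,0,0,0,0.8]
    - [0,0,0,0,0.7]
    - [0,0,0,0,0.5]
    - [0,0,0,0,0.5]
    - [0,0,0,0,0.5]
    - [0,0,0,0,0.5]
  squeeze: 30

```text
time_s: 19.48
position: [0.5234, 0.0144, 0.0422]
eef_rot: [0.766, 0.643, 0.001, 0.0]
ft_force: [-1.6, 0.7, 5.8]
width: 0.72
finger_force: 32.6
```

servo_tool:
  moves:
    - [0,0,-0.05,0,0.5]
    - [0,0,-0.15,0,0.5]
    - [0,0,-0.4,0,0.5]
    - [0,0,-0.8,0,0.5]
    - [0,0,-1.3,0,0.5]
    - [0,0,-1.7,0,0.5]
    - [-0.2,-0.04,-1.9,0,0.5]
    - [-0.6,-0.11,-2.0,0,0.5]
    - [-1.1,-0.2,-2.0,0,0.5]
    - [-1.6,-0.29,-2.0,0,0.5]
    - [-1.9,-0.34,-2.0,0,0.5]
    - [-2.0,-0.36,-2.0,0,0.5]

```text
time_s: 20.98
position: [0.4803, -0.101, 0.1614]
eef_rot: [0.766, 0.642, -0.0, -0.0]
ft_force: [-0.0, -0.5, -1.5]
width: 0.72
finger_force: 33.1
```

servo_tool:
  moves:
    - [-0.2,-0.04,0,0,0.5]
    - [-0.6,-0.11,0,0,0.5]
    - [-1.1,-0.2,0,0,0.5]
    - [-1.7,-0.31,0,0,0.5]
    - [-2.3,-0.42,0,0,0.5]
    - [-2.9,-0.53,0,0,0.5]
    - [-3.5,-0.64,0,0,0.5]
    - [-4.1,-0.75,0,0,0.5]
    - [-4.55,-0.83,0,0,0.5]
    - [-4.8,-0.86,0,0,0.5]
    - [-4.8,-0.86,0,0,0.5]
    - [-4.8,-0.86,0,0,0.5]

```text
time_s: 22.48
position: [0.3806, -0.3738, 0.1613]
eef_rot: [0.765, 0.643, 0.0, -0.0]
ft_force: [0.0, -0.7, -2.6]
width: 0.726
finger_force: 33.0
```

```bash
python3 - <<'E'
from h import *
d=snap('wrist','w9');p=proj(d,[.394,-.298,.008])[0]; print(p,d['color'][int(p[1]),int(p[0])],d['state']['position'],d['state']['finger_force'])
hsv=cv2.cvtColor(d['color'],cv2.COLOR_RGB2HSV); m=((hsv[:,:,1]>60)&(hsv[:,:,2]>70)&(hsv[:,:,0]<30)).astype('uint8')
m=cv2.morphologyEx(m,cv2.MORPH_OPEN,np.ones((3,3)))
for c in sorted(cv2.findContours(m,0,cv2.CHAIN_APPROX_NONE)[0],key=cv2.contourArea)[::-1][:3]:
    print(cv2.boundingRect(c),cv2.minAreaRect(unproj(d,c[:,0],.008)[:,:2].astype('float32')),cv2.minAreaRect(unproj(d,c[:,0],.012)[:,:2].astype('float32')))
cv2.imwrite('pics/w9b.png',cv2.resize(d['color'][:,:,::-1],None,fx=1.5,fy=1.5))
E
```

```text
[261.03850639  87.59969349] [254 220 143] [ 0.38060561 -0.37381154  0.16126818] 33.04424285888672
(199, 32, 121, 123) ((0.39270347356796265, -0.3038569688796997), (0.09683646261692047, 0.09680985659360886), 84.14247131347656) ((0.3927021622657776, -0.30379918217658997), (0.09552564471960068, 0.09549940377473831), 84.14247131347656)
(432, 0, 80, 34) ((0.5721799731254578, -0.2706339955329895), (0.024815404787659645, 0.0678880512714386), 82.09983825683594) ((0.5697491765022278, -0.27102598547935486), (0.024479491636157036, 0.06696908175945282), 82.09982299804688)
(313, 34, 5, 9) ((0.44374170899391174, -0.26717618107795715), (0.006118704564869404, 0.0032586855813860893), 82.410400390625) ((0.44304952025413513, -0.2676149606704712), (0.006035898346453905, 0.0032145644072443247), 82.41107177734375)
```

View pics/w9b.png

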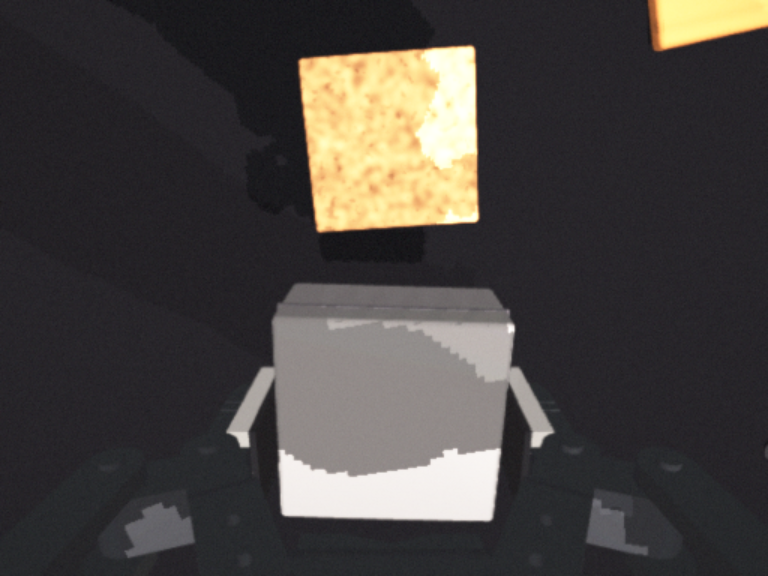

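```bash
python3 -c "
from h import *
go(.393,-.302,.0185)"
```

```text
tool yaw 80.12 units [ 1.212e+00 -2.000e-03  2.381e+00]
```

The tin is held level and square (275–513 by 318–520), and the trivet is at (390,138).

servo_tool:
  moves:
    - [0.2,0,0.2,0,0.5]
    - [0.5,0,0.5,0,0.5]
    - [0.85,0,0.9,0,0.5]
    - [1.1,0,1.3,0,0.5]
    - [1.21,0,1.65,0,0.5]
    - [1.21,0,2.0,0,0.5]
    - [1.21,0,2.2,0,0.5]
    - [1.21,0,2.32,0,0.5]
    - [1.21,0,2.36,0,0.5]
    - [1.21,0,2.38,0,0.5]
    - [1.21,0,2.39,0,0.5]
    - [1.21,0,2.39,0,0.5]

```text
time_s: 24.02
position: [0.3931, -0.3036, 0.0183]
eef_rot: [0.766, 0.643, 0.0, 0.0]
ft_force: [-0.2, 0.0, -2.3]
width: 0.718
finger_force: 33.0
```

servo_tool:
  moves:
    - [0,0,0.01,0,0.5]
    - [0,0,0.02,0,0.5]
    - [0,0,0.03,0,0.5]
    - [0,0,0.03,0,0.5]

```text
time_s: 24.52
position: [0.3929, -0.3034, 0.0163]
eef_rot: [0.766, 0.643, -0.0, 0.0]
ft_force: [-0.2, -0.8, -1.3]
width: 0.722
finger_force: 33.1
```

servo_tool:
  moves:
    - [0,0,0.015,0,0.5]
    - [0,0,0.03,0,0.5]
    - [0,0,0.03,0,0.5]

```text
time_s: 24.9
position: [0.3929, -0.3034, 0.0162]
eef_rot: [0.766, 0.643, 0.0, 0.0]
ft_force: [-3.8, 3.5, 17.0]
width: 0.724
finger_force: 34.8
```

servo_tool:
  moves:
    - [0,0,-0.02,0,0.5]
    - [0,0,-0.02,0,0.74]
    - [0,0,-0.02,0,0.8]
    - [0,0,-0.02,0,0.9]
    - [0,0,-0.02,0,1]
    - [0,0,-0.02,0,1]
    - [0,0,-0.5,0,1]
    - [0,0,-1.3,0,1]
    - [-0.6,0,-2.1,0,1]
    - [-1.2,0,-2.4,0,1]
    - [-1.2,0,-2.4,0,1]

```text
time_s: 26.28
position: [0.3815, -0.3775, 0.1605]
eef_rot: [0.767, 0.642, 0.0, 0.003]
ft_force: [0.7, 0.1, -0.7]
width: 1.005
finger_force: 0.0
```

```bash
python3 - <<'E'
from h import *
d=snap('wrist','w10'); s=snap('scene','s10')
g=d['color'].astype(int); hsv=cv2.cvtColor(d['color'],cv2.COLOR_RGB2HSV)
# tin: low-saturation bright pixels inside trivet neighbourhood
m=((hsv[:,:,1]<50)&(hsv[:,:,2]>90)).astype('uint8'); m[230:]=0
for c in sorted(cv2.findContours(m,0,cv2.CHAIN_APPROX_NONE)[0],key=cv2.contourArea)[::-1][:3]:
    print(cv2.boundingRect(c),cv2.minAreaRect(unproj(d,c[:,0],.040)[:,:2].astype('float32')))
print(proj(d,[.393,-.303,.04]))
# side look at the dish in scene image: bright blob
go(.523,.0140,.2)
E
```

```text
(207, 25, 108, 109) ((0.3949461579322815, -0.2995587885379791), (0.07639969885349274, 0.0805327370762825), 83.74554443359375)
(304, 131, 11, 11) ((0.42523905634880066, -0.3454679250717163), (0.004316070582717657, 0.01064084842801094), 36.31971740722656)
(265, 136, 11, 9) ((0.39434176683425903, -0.34393519163131714), (0.006040337961167097, 0.007744624745100737), 35.199642181396484)
[[257.78848938  88.76550094]]
tool yaw 80.0 units [ 6.781  1.224 -0.695]
```

servo_tool:
  moves:
    - [0.4,0.07,-0.3,-1,1]
    - [1.2,0.22,-0.7,-2.1,1]
    - [2.1,0.38,-0.7,-3.2,1]
    - [3.0,0.54,-0.7,-4.3,1]
    - [3.9,0.7,-0.7,-5.4,1]
    - [4.8,0.87,-0.7,-6.5,1]
    - [5.6,1.0,-0.7,-7.6,1]
    - [6.2,1.12,-0.7,-8.7,1]
    - [6.6,1.2,-0.7,-9.8,1]
    - [6.78,1.22,-0.7,-10.8,1]
    - [6.78,1.22,-0.7,-11.25,1]
    - [6.78,1.22,-0.7,-11.25,1]

```text
time_s: 27.88
position: [0.5213, 0.0148, 0.1991]
eef_rot: [0.086, 0.996, -0.0, -0.002]
ft_force: [-0.0, -1.1, 0.0]
width: 1.001
finger_force: 0.0
```

```bash
python3 - <<'E'
from h import *
d=snap('wrist','w11'); g=cv2.cvtColor(d['color'],cv2.COLOR_RGB2GRAY)
p=proj(d,[.524,.014,.034])[0];print(p,g[int(p[1]),int(p[0])],d['state']['position'],d['state']['joints'])
for lo in(90,150,200):
  for c in sorted(cv2.findContours((g>lo).astype('uint8'),0,cv2.CHAIN_APPROX_NONE)[0],key=cv2.contourArea)[::-1][:3]:
    if cv2.pointPolygonTest(c,(float(p[0]),float(p[1])),False)>0: print(lo,cv2.boundingRect(c),[cv2.minAreaRect(unproj(d,c[:,0],z)[:,:2].astype('float32')) for z in(.034,.006)])
go(.524,.014,.012)
E
```

```text
[259.44225472 177.5432447 ] 244 [0.52132761 0.01477536 0.19908165] [ 2.81971952e-02  2.72453568e-01 -2.06631772e-01  1.09496648e+00
  2.23019864e-04  2.01086518e-01]
90 (224, 111, 72, 121) [((0.5207279324531555, 0.014520872384309769), (0.06429587304592133, 0.11560221761465073), 80.12249755859375), ((0.5275058746337891, 0.013325963169336319), (0.07015080749988556, 0.12612920999526978), 80.12251281738281)]
150 (224, 112, 71, 120) [((0.5211167335510254, 0.014225002378225327), (0.06323297321796417, 0.11484881490468979), 80.23212432861328), ((0.5279302000999451, 0.013003140687942505), (0.06899110227823257, 0.12530718743801117), 80.23212432861328)]
200 (225, 117, 70, 115) [((0.5232686400413513, 0.013840354979038239), (0.0628494992852211, 0.1103595495223999), 80.12350463867188), ((0.5302779078483582, 0.012583490461111069), (0.06857271492481232, 0.12040916830301285), 80.12349700927734)]
tool yaw 170.05 units [-0.05   0.     3.122]
```

servo_tool:
  moves:
    - [-0.04,0,0.6,0,1]
    - [-0.04,0,1.3,0,1]
    - [-0.04,0,2.0,0,1]
    - [-0.04,0,2.6,0,1]
    - [-0.04,0,3.0,0,1]
    - [-0.04,0,3.12,0,1]
    - [-0.04,0,3.14,0,1]
    - [-0.04,0,3.14,0,0.85]
    - [-0.04,0,3.14,0,0.75]
    - [-0.04,0,3.14,0,0.5]
    - [-0.04,0,3.14,0,0.5]
    - [-0.04,0,3.14,0,0.5]
  squeeze: 45

```text
time_s: 29.42
position: [0.5262, 0.0134, 0.0134]
eef_rot: [0.087, 0.996, 0.0, 0.001]
ft_force: [-1.1, -0.1, 4.0]
width: 0.73
finger_force: 49.7
```

servo_tool:
  moves:
    - [0,0,0,0,0.5]
    - [0,0,0,0,0.5]
    - [0,0,-0.05,0,0.5]
    - [0,0,-0.15,0,0.5]
    - [0,0,-0.35,0,0.5]
    - [0,0,-0.6,0,0.5]
    - [0,0,-0.9,0,0.5]
    - [0,0,-1.2,0,0.5]
    - [0,0,-1.5,0,0.5]
    - [0,0,-1.7,0,0.5]
    - [0,0,-1.8,0,0.5]
    - [0,0,-1.8,0,0.5]

```text
time_s: 30.92
position: [0.5254, 0.0134, 0.1203]
eef_rot: [0.087, 0.996, 0.0, 0.0]
ft_force: [-0.5, -0.8, -3.3]
width: 0.735
finger_force: 50.6
```

```bash
python3 - <<'E'
from h import *
np.set_printoptions(precision=4,suppress=True)
d=load('w9'); print('corner',unproj(d,np.array([(655,49),(650,0),(768,31)])/1.5-.17,.012))
for f in('scene0','side0','w1'):
    d=load(f); hsv=cv2.cvtColor(d['color'],cv2.COLOR_RGB2HSV)
    m=((hsv[:,:,1]>70)&(hsv[:,:,2]>100)&(hsv[:,:,0]<30)).astype('uint8')
    for n,c0,z in(('trivet',(.394,-.3),.008),('board',(.616,-.226),.012)):
        p=proj(d,[*c0,z])[0]
        for c in cv2.findContours(m,0,cv2.CHAIN_APPROX_NONE)[0]:
            if cv2.contourArea(c)>100 and cv2.pointPolygonTest(c,(float(p[0]),float(p[1])),False)>0:
                print(f,n,cv2.minAreaRect(unproj(d,c[:,0],z)[:,:2].astype('float32')))
E
```

```text
corner [[ 0.5408 -0.2789  0.012 ]
 [ 0.5392 -0.2543  0.012 ]
 [ 0.6035 -0.2788  0.012 ]]
scene0 trivet ((0.5138101577758789, -0.25799381732940674), (0.3928834795951843, 0.14235039055347443), 18.907249450683594)
scene0 board ((0.5177430510520935, -0.2563149034976959), (0.39048928022384644, 0.1414829045534134), 18.907249450683594)
side0 trivet ((0.393265962600708, -0.29727935791015625), (0.102391317486763, 0.09868767857551575), 84.16529846191406)
side0 board ((0.614111602306366, -0.22100377082824707), (0.14693427085876465, 0.0984485074877739), 3.275179624557495)
w1 board ((0.5861700773239136, -0.2270292043685913), (0.090754933655262, 0.09835700690746307), 3.5921270847320557)
```

Consensus for the board is a centre of (.6135, −.2275) and a yaw of about 4°. Carrying the dish there.

servo_tool:
  moves:
    - [-0.1,-0.15,0,0,0.5]
    - [-0.3,-0.5,0,-0.2,0.5]
    - [-0.6,-1.0,0,-0.5,0.5]
    - [-0.9,-1.52,0,-0.8,0.5]
    - [-1.2,-2.03,0,-1.1,0.5]
    - [-1.5,-2.54,0,-1.4,0.5]
    - [-1.8,-3.05,0,-1.7,0.5]
    - [-2.0,-3.39,0,-1.75,0.5]
    - [-2.13,-3.6,0,-1.75,0.5]
    - [-2.18,-3.69,0,-1.75,0.5]
    - [-2.18,-3.69,0,-1.75,0.5]
    - [-2.18,-3.69,0,-1.75,0.5]

```text
time_s: 32.42
position: [0.6154, -0.2264, 0.12]
eef_rot: [-0.036, 0.999, 0.0, -0.0]
ft_force: [0.2, 0.2, -3.5]
width: 0.741
finger_force: 50.6
```

```bash
python3 - <<'E'
from h import *
go(.616,-.2273,.028)
d=snap('wrist','w12'); hsv=cv2.cvtColor(d['color'],cv2.COLOR_RGB2HSV)
m=((hsv[:,:,1]>70)&(hsv[:,:,2]>80)&(hsv[:,:,0]<30)).astype('uint8')
for c in sorted(cv2.findContours(m,0,cv2.CHAIN_APPROX_NONE)[0],key=cv2.contourArea)[::-1][:3]:
    print(cv2.boundingRect(c),cv2.minAreaRect(unproj(d,c[:,0],.012)[:,:2].astype('float32')))
    w=unproj(d,c[:,0],.012); print(w.min(0),w.max(0))
E
```

```text
tool yaw -175.91 units [-0.009 -0.017  1.533]
(193, 92, 127, 33) ((0.5525014400482178, -0.23326194286346436), (0.022599998861551285, 0.09075456112623215), 3.922792911529541)
[ 0.53933343 -0.27899655  0.012     ] [ 0.56683893 -0.18730467  0.012     ]
```

The visible board end gives a centre of (.614, −.229) and a yaw of 3.9°, which agrees with the estimate.

servo_tool:
  moves:
    - [-0.01,-0.04,0.2,0,0.5]
    - [-0.01,-0.04,0.5,0,0.5]
    - [-0.01,-0.04,0.8,0,0.5]
    - [-0.01,-0.04,1.1,0,0.5]
    - [-0.01,-0.04,1.3,0,0.5]
    - [-0.01,-0.04,1.42,0,0.5]
    - [-0.01,-0.04,1.48,0,0.5]
    - [-0.01,-0.04,1.51,0,0.5]
    - [-0.01,-0.04,1.53,0,0.5]
    - [-0.01,-0.04,1.54,0,0.5]
    - [-0.01,-0.04,1.55,0,0.5]
    - [-0.01,-0.04,1.55,0,0.5]

```text
time_s: 33.98
position: [0.6166, -0.2297, 0.0271]
eef_rot: [-0.035, 0.999, -0.0, 0.0]
ft_force: [0.7, 0.3, -3.8]
width: 0.734
finger_force: 50.6
```

servo_tool:
  moves:
    - [0,0,0.01,0,0.5]
    - [0,0,0.02,0,0.5]
    - [0,0,0.02,0,0.5]

```text
time_s: 34.35
position: [0.6165, -0.2296, 0.0257]
eef_rot: [-0.035, 0.999, 0.0, -0.0]
ft_force: [1.2, -0.4, -4.6]
width: 0.735
finger_force: 50.6
```

servo_tool:
  moves:
    - [0,0,0.01,0,0.5]
    - [0,0,0.02,0,0.5]
    - [0,0,0.02,0,0.5]

```text
time_s: 34.72
position: [0.6166, -0.2297, 0.0254]
eef_rot: [-0.035, 0.999, -0.0, 0.0]
ft_force: [-2.5, 1.4, 3.7]
width: 0.733
finger_force: 51.5
```

Contact. Releasing slowly and rising.

servo_tool:
  moves:
    - [0,0,0.0,0,0.76]
    - [0,0,0,0,0.85]
    - [0,0,0,0,0.95]
    - [0,0,0,0,1]
    - [0,0,0,0,1]
    - [0,0,0,0,1]
    - [0,0,-0.3,0,1]
    - [0,0,-0.9,0,1]
    - [0,0,-1.8,0,1]
    - [0,0,-2.7,0,1]
    - [0,0,-3,0,1]
    - [0,0,-3,0,1]

```text
time_s: 36.22
position: [0.6178, -0.2301, 0.2068]
eef_rot: [-0.035, 0.999, -0.001, 0.002]
ft_force: [-0.1, -0.1, 0.0]
width: 0.997
finger_force: 0.0
```

servo_tool:
  moves:
    - [0.8,1,0,0,1]
    - [1.6,2,0,0,1]
    - [2.4,3,0,0,1]
    - [3,4,0,0,1]
    - [3,4,0,0,1]
    - [3,4,0,0,1]
    - [3,4,0,0,1]

```text
time_s: 37.1
position: [0.4199, -0.003, 0.2038]
eef_rot: [-0.036, 0.999, -0.0, -0.0]
ft_force: [-0.4, -0.3, 0.3]
width: 1.001
finger_force: 0.0
```

```bash
python3 - <<'E'
from h import *
d=snap('scene','s13');e=snap('side','e13')
a=cv2.resize(d['color'][130:260,130:420,::-1],None,fx=2.6,fy=2.6,interpolation=cv2.INTER_CUBIC)
b=cv2.resize(e['color'][120:345,195:345,::-1],None,fx=1.15,fy=1.15)
b=np.hstack([b,np.zeros((b.shape[0],a.shape[1]-b.shape[1],3),'uint8')])
cv2.imwrite('pics/fin.png',np.vstack([a,b])[:600])
E
```

```text
(no output)
```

View pics/fin.png

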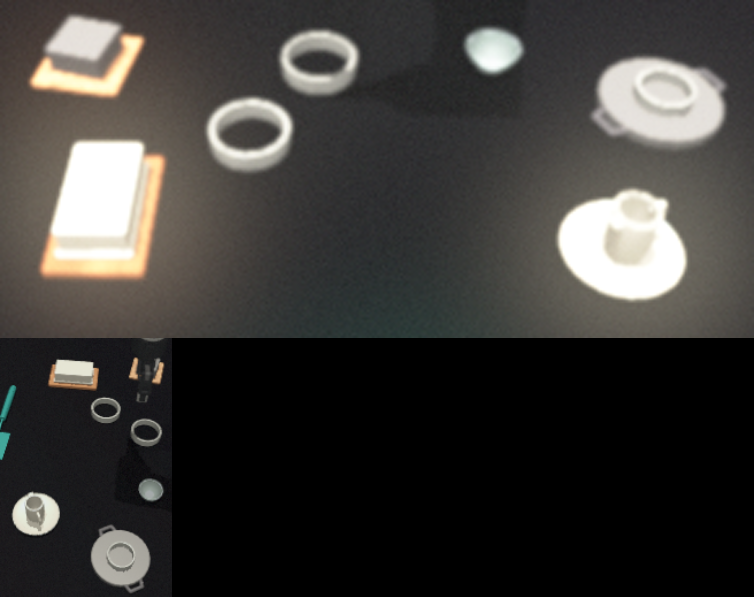

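All four pieces are on their places and the arm is clear. One numeric check of the tin and dish centring before handing in.

```bash
python3 - <<'E'
from h import *
d=load('s13'); P=lambda *q:np.array(q)/2.6+130
print('tin',unproj(d,P((52,17),(122,27),(105,61),(46,53)),.040).mean(0),'trivet scene .3975 -.2996')
q=unproj(d,P((76,142),(144,143),(132,240),(57,236)),.046);print('dish',q.mean(0),q,'board scene .6196 -.2248')
E
```

```text
tin [ 0.39871818 -0.30168534  0.04      ] trivet scene .3975 -.2996
dish [ 0.61908704 -0.22290414  0.046     ] [[ 0.56215509 -0.26288804  0.046     ]
 [ 0.55865954 -0.19696312  0.046     ]
 [ 0.67754991 -0.18253964  0.046     ]
 [ 0.67798361 -0.24922576  0.046     ]] board scene .6196 -.2248
```

Tin and dish are both centred within about 3 mm.

```bash
python3 -c "
from rig import bot
print(bot.finish_job())"
```

```text
the job is handed in; nothing more can be done
None
```

The job is handed in: creamer, egg ring, tin and butter dish were each moved in order and set down upright on their own places; the tin and dish measured about 3 mm from centre, the ring and creamer looked centred in the pictures, and no verdict came back.

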